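# Vent the pressure cooker and show its regulator weight to the phone camera

### The arm

A 7-joint arm with a two-finger parallel gripper is mounted at the origin on a cart in front of the work surface, level with it; the furniture and walls round the work are solid. World frame = base frame: x ahead of the robot, y to its left, z up, the work surface at z = 0. Lengths are in m, angles in rad, forces in N, time in s.
With the tool pointing down it reaches from about 0.35 to 0.9 m from the base axis. Payload 19.9 kg.
Tool frame: the origin (TCP) lies on the centre line of the jaws, within the pads' length; the fingertips stand 14 mm ahead of it and the grasp point (between the pads) lies 5 mm behind it; y points along the fingers, z is the direction in which the jaws open and shut, and the axes are right-handed (so a half turn about y gives the same grasp; the last joint's range is limited). The gripper opens to 94 mm and grips with 3 to 60 N. Pads are 16 mm wide; open, the fingers measure 119 mm over their backs; the gripper's body (75 mm by 177 mm) begins 78 mm behind the grasp point.
Start: joints at [1.153, 0.417, -0.01, 1.614, 0.005, 1.111, -0.053], TCP at [0.23, -0.581, 0.219] pointing down, gripper open.
Joint ranges: [-2.81, 2.81], [-0.39, 2.02], [-1.27, 1.25], [0.06, 2.57], [-1.19, 4.33], [0.19, 2], [-2.82, 2.82]. Speed limits (rad/s): [1.89, 1.89, 2.39, 2.39, 3.01, 3.01, 3.01].

### API

Orientations are given as a unit quaternion [w, x, y, z].
In Python, from plant import env gives the robot as it stands.
- The arm moves only by the tool carry_out, never from a script. Its argument "series" is a list of rows, each an object of numbers: "tx", "ty", "tz": the shift along the tool's x, y, z in units of 50 mm (1.0 is 50 mm); "rx", "ry", "rz": the turn, a rotation vector about the tool's x, y, z in units of 6 degrees (1.0 is 6 degrees). A call has 1 to 20 rows; each row shifts and turns the commanded pose from where the row before left it, along the tool's axes as they then stand; what a row does not reach is not made up. A row lasts 1/8 s, in which the tool goes at most 62.5 mm and 10.7 degrees, less where a joint would pass 70% of its speed; a pose out of reach is approached as far as the arm can. A call is refused whole if a number of a shift passes 1 or a number of a turn 1, either way. A call with a gripper value outside its range is refused whole. "claw" is the closure, from 0 (fully open) to 1 (shut), set as the call begins (left out, the last holds). The fingers move at their own pace and stop on an object; the grip force is fixed at half the most. Time passes only in rows, so rows that do not move let the fingers close. It gives the time, the measured TCP pose, the force and the opening at its end, in the units of the state.
- env.sense(): the state, without advancing time (a new reading comes with each control period).
- env.camera(name): name is "scene" or "top"; returns a dict with "img" (384x512x3 uint8, red, green, blue), "range_z" (384x512 float32, m along the optical axis (not along the pixel's ray), 0 where there is no reading), "fx", "fy", "cx", "cy" (pixels), "rvec" (rotation vector, rad) and "tvec" (3), from world to camera coordinates, as OpenCV has them. Camera axes: x right, y down, z forward; pixel columns grow to the right and rows downward; lengths in m; the calibration is good to about 2 mm. A picture is of the moment at which its call begins.
- env.close_job(): hands the job in, once; it reports no verdict.
Trained networks look in a picture, given as the dict that the camera call returned (one of the last four; its "shot" number tells which), for a name from the list of things; names that differ only in an ending like _2 or _b are one class to them, and where a whole thing is asked for, a point or a joint stands for the part that bears it (a point fixed in the world has none). Each returns a list of dicts, best first, with "p" (0 to 1); they miss things now and then, are a little off and sometimes report something else, mostly with a low value. They report only what shows in the picture. A call takes as long as a camera call.
- env.silhouettes(picture, label): "pixels" (384x512 bool, what is visible of it) and "extent" ([left, top, width, height] in pixels, round what is visible of it).
- env.tip_of(picture, label): "centre" ([row, column] in pixels: a listed point, or the origin of a listed thing).
The state is a dict: "clock": time; "joint_positions": joint angles; "qd": joint speeds; "tau": joint torques, N m; "ee_pos": TCP position; "eef_rot": TCP orientation; "ft_force": force on the tool from outside, world axes, zero at the start; "torque": the same for the moment, N m; "gripper_width": finger opening in m.
Only numpy, scipy, OpenCV 4.12 (cv2) and the standard library are available. Lean on these libraries where they do the work, as an engineer would, in place of code of your own. Each camera call takes 0.05 s, during which the arm holds its last target. There are 200 camera calls.

### The job

Before cooking, a colleague on a video call wants to check the pressure cooker's vent: first let off pressure by pressing the round release button on its long handle down to its stop for about a second, and let it come up. Then lift the regulator weight off the pipe in the middle of the lid and hold it in front of the phone so that the front camera looks squarely into the hole in its underside, from about 12 cm straight out from the lens (at right angles to the screen). Finish while still holding it there, steady and touching nothing but your fingers, with the phone and all other things left where they were.

Things in the scene. Friction and masses are not known exactly. Their poses are not given: they have to be found in the camera images.
- cooker: low steel pressure cooker, fixed; left or right, phone on the other side. Pan and lid 233 mm across; domed lid 104 mm high at the rim, 120 in the middle, where a seat 26 mm across (top at 124) carries an 8 mm vent pipe ending at 140 mm. Origin: centre of the underside. Long black handle along its -x, to 287 mm out, top 117 mm high; small loop handle on +x, to 149 mm.
- release_top (a point): middle of the top of the release button, a round grey upright plunger 25 mm across on the root of the long handle, 130 mm from the cooker's middle; top 134.5 mm above the worktop when up, moves with the button. The collar round it, 33 mm across, ends at 121.5 mm, below the button even when that is down.
- release (a joint): how far the release button is pressed, in m: 0 up, 0.008 at its stop. Its spring pushes back with 2.4 N at first and 7.2 N at the stop, and brings it up when released.
- weight_center (a point): centre, half-way up, of the regulator weight: loose, round, upright, 44 mm high, about 90 g, over the vent pipe, foot on the seat (this point at 146 mm height). Top 17 mm: black ribbed cap 31 mm across, to grip from above; below it a steel body 30 mm across with a 13 mm hole, 20 mm deep, open below. The pipe goes 16 mm into it with 2.5 mm play. z axis: from the underside to the cap.
- weight_mouth (a point): the middle of the weight's underside, where the hole opens (22 mm below weight_center along the weight's axis); same axes.
- stand: aluminium phone stand with a base 105x82 mm and a leaning arm, firm on the worktop; origin under the middle of its base, its front (where the screen faces) is -x.
- phone_lens (a point): front camera lens of the phone in the stand: small, round, in the dark strip beyond the screen's upper end, mid-width, 9 mm from the end edge, about 130 mm high. Phone 150x73x9 mm, long way up, leaning far back on a stiff joint. z axis: straight out of the screen, up and towards the robot, 27 to 40 degrees from vertical, varying; x: along the phone to its upper end; y: across it.
- spoon_rest: ceramic spoon rest, 148x69x36 mm, lying in the middle near the front; a bystander, origin at the centre of its underside, leave alone.
- tumbler: clear drinking glass, 81 mm across and 92 mm high, standing behind the middle; a bystander, origin at the centre of its underside, leave alone.
- saucer_blue: flat plastic saucer with seeds, 160 mm across and 28 mm high; a bystander, origin at the centre of its underside, leave alone.
- trowel: small hand trowel, 237x58x28 mm, lying at the left; a bystander, origin at the centre of its underside, leave alone.
- jar_sugar: sugar jar with a round lid, 78 mm across and 154 mm high, at the left rear; a bystander, origin at the centre of its underside, leave alone.
- seed_packet_1: flat paper seed packet, 115x85x10 mm, lying at the front; a bystander, origin at the centre of its underside, leave alone.

How it is judged:
By the outcome, as a careful person would: the job done as asked, in the order asked, and still so for the second after the job is handed in, while the arm keeps its last pose, push and grip.
It also fails if it takes over 45 s, if anything falls off the work surface, if the arm or the gripper's body presses on something with over 40 N, if the wrist force passes 120 N, or if a joint passes its speed limit or range.

## Working session

There is one attempt and no reset: what is moved stays moved. The work goes in short steps, Python scripts to look and compute and a tool call to move; the robot and the scene stay as the last step left them, time stands still between calls to the robot, and variables do not carry over. Pictures are saved under pics/ and viewed, on a budget of 10 in all, crops included, one or two more only if the job needs it, and the job is handed in when it is done.

Besides the shell and the picture viewer there is one more tool, called after "Emit:" as name(argument=value, ...) on one line, values as JSON. carry_out: Moves the arm, as the interface text tells. Its arguments: {"type":"object","properties":{"series":{"type":"array"},"claw":{"type":"number"}},"required":["series"]}

```bash
ls; mkdir -p pics; cat > h.py <<'E'
import numpy as np, cv2
from scipy.spatial.transform import Rotation as R
from plant import env
def w2c(p,q): return cv2.projectPoints(np.float64([q]),p['rvec'],p['tvec'],K(p),None)[0].ravel()
def K(p): return np.array([[p['fx'],0,p['cx']],[0,p['fy'],p['cy']],[0,0,1.]])
def c2w(p,u,v,d):
    Rm=cv2.Rodrigues(np.float64(p['rvec']))[0]
    c=np.stack([(u-p['cx'])/p['fx']*d,(v-p['cy'])/p['fy']*d,d],-1)
    return (c-np.ravel(p['tvec']))@Rm
def ray(p,u,v,z):  # intersect with height z
    a=c2w(p,u,v,0.); b=c2w(p,u,v,1.); return a+(b-a)*(z-a[2])/(b[2]-a[2])
def rot(s): q=s['eef_rot']; return R.from_quat([q[1],q[2],q[3],q[0]])
E
python3 - <<'E'
from h import *
s=env.sense(); print({k:np.round(v,3) for k,v in s.items()}); print(rot(s).as_matrix().round(3))
for n in ['scene','top']:
    p=env.camera(n); cv2.imwrite(f'pics/{n}1.png',p['img'][:,:,::-1])
    print(n,c2w(p,0.,0.,0.))
    for l,z in [('release_top',.1345),('weight_center',.146),('phone_lens',.13),('cooker',0),('stand',0),('tumbler',0),('jar_sugar',0),('spoon_rest',0)]:
        for r in env.tip_of(p,l)[:2]:
            v,u=r['centre']; d=p['range_z'][int(v),int(u)]
            print(l,round(r['p'],2),np.round([u,v],1),'plane',ray(p,u,v,z).round(4),'depth',c2w(p,u,v,float(d)).round(4))
E
```

```text
pics
{'clock': np.float64(0.0), 'joint_positions': array([ 1.152,  0.418, -0.01 ,  1.614,  0.005,  1.111, -0.053]), 'qd': array([ 0.002, -0.   , -0.001,  0.001,  0.001,  0.001,  0.002]), 'tau': array([ 1.0000e-03, -8.5126e+01,  6.3900e-01, -4.2599e+01, -4.9000e-02,
        1.9000e-02,  0.0000e+00]), 'ee_pos': array([ 0.23 , -0.581,  0.219]), 'eef_rot': array([ 0.132, -0.133,  0.695, -0.694]), 'ft_force': array([0.077, 1.137, 0.097]), 'torque': array([-0.015,  0.035,  0.058]), 'gripper_width': np.float64(0.094)}
[[-0.93  -0.001  0.368]
 [-0.368  0.001 -0.93 ]
 [ 0.    -1.    -0.001]]
scene [0.02735738 0.81301346 1.13604647]
release_top 0.48 [304.7 160.7] plane [ 0.4174 -0.281   0.1345] depth [ 0.4188 -0.2847  0.1311]
weight_center 0.69 [204.8 251.8] plane [0.5115 0.2773 0.146 ] depth [0.5793 0.2023 0.0073]
weight_center 0.67 [273.  152.4] plane [ 0.5443 -0.2541  0.146 ] depth [ 0.5371 -0.2393  0.1597]
phone_lens 0.76 [184.1 226.3] plane [0.6395 0.2156 0.13  ] depth [0.6354 0.2197 0.1368]
cooker 0.66 [268.9 176.3] plane [ 0.5633 -0.2615  0.    ] depth [ 0.5111 -0.1568  0.1107]
stand 0.
[... 676 characters left out ...]
 [304.8 187.3] plane [ 0.5352 -0.2233  0.146 ] depth [ 0.5399 -0.2284  0.1133]
phone_lens 0.83 [180.8 160. ] plane [0.6433 0.2104 0.13  ] depth [0.641  0.2087 0.1404]
phone_lens 0.61 [293.2 240.5] plane [ 0.3524 -0.1782  0.13  ] depth [ 0.353  -0.1924  0.0127]
cooker 0.92 [307.4 190.9] plane [ 0.5418 -0.2557  0.    ] depth [ 0.5254 -0.2356  0.1231]
stand 0.72 [191.1 184.7] plane [0.5744 0.1925 0.    ] depth [0.5618 0.181  0.0809]
tumbler 0.68 [237.  148.5] plane [0.7143 0.0136 0.    ] depth [0.7026 0.0126 0.0467]
spoon_rest 0.78 [237.5 219.5] plane [0.4369 0.016  0.    ] depth [0.4361 0.0157 0.0125]
spoon_rest 0.46 [322.5 219.8] plane [ 0.4292 -0.3091  0.    ] depth [ 0.4216 -0.2824  0.1334]
```

```bash
python3 - <<'E'
from h import *
ims=[]
for n in ['scene','top']:
    p=env.camera(n); im=p['img'][:,:,::-1].copy(); D=p['range_z']
    for l in ['phone_lens','weight_center','release_top']:
        S=env.silhouettes(p,l)
        if not S: print(n,l,'none'); continue
        for S0 in S[:2]:
            m=S0['pixels']; print(n,l,round(S0['p'],2),m.sum(),S0['extent'])
            if S0 is S[0]: im[cv2.morphologyEx(m.astype(np.uint8),cv2.MORPH_GRADIENT,np.ones((2,2)))>0]=(0,0,255) if l!='weight_center' else (0,255,0)
        if l=='phone_lens':
            m=cv2.erode(S[0]['pixels'].astype(np.uint8),np.ones((3,3)))>0
            v,u=np.nonzero(m&(D>0)); P=c2w(p,u.astype(float),v.astype(float),D[v,u].astype(float))
            g=P
            for _ in range(6):
                c=g.mean(0); nn=np.linalg.svd(g-c,full_matrices=False)[2]; e=(P-c)@nn[2]; g=P[abs(e)<.008]
            z=nn[2]*np.sign(nn[2][2]); print(' plane',c.round(4),z.round(4),'tilt',np.degrees(np.arccos(z[2])).round(1),len(g),len(P),'rms',((g-c)@z).std().round(4))
            # long axis
            print(' axes',nn[0].round(3),nn[1].round(3),'span',np.ptp((g-c)@nn[0]).round(3),np.ptp((g-c)@nn[1]).round(3))
            np.save(f'pl_{n}.npy',np.r_[c,z,nn[0]])
    x0,y0=(80,80) if n=='scene' else (130,90)
    cv2.imwrite(f'pics/{n}2.png',cv2.resize(im[y0:y0+220,x0:x0+270],None,fx=2.9,fy=2.7,interpolation=cv2.INTER_CUBIC))
E
```

```text
scene phone_lens 0.65 840 [178.9, 216.2, 44.3, 40.6]
 plane [0.5845 0.2001 0.0959] [-0.5945 -0.0476  0.8027] tilt 36.6 669 673 rms 0.0023
 axes [-0.801 -0.059 -0.596] [ 0.075 -0.997 -0.003] span 0.145 0.066
scene weight_center 0.51 519 [193.9, 181.7, 16.2, 30.4]
scene release_top none
top phone_lens 0.91 770 [170.7, 157.0, 29.3, 43.0]
top phone_lens 0.27 503 [228.4, 198.1, 18.3, 42.2]
 plane [0.5865 0.1969 0.0979] [-0.5947 -0.0426  0.8028] tilt 36.6 629 631 rms 0.0026
 axes [-0.801 -0.057 -0.596] [-0.071  0.997  0.   ] span 0.146 0.066
top weight_center 0.68 35 [316.5, 217.4, 7.8, 4.9]
top weight_center 0.57 726 [279.7, 226.3, 32.2, 27.2]
top release_top none
```

View pics/scene1.png

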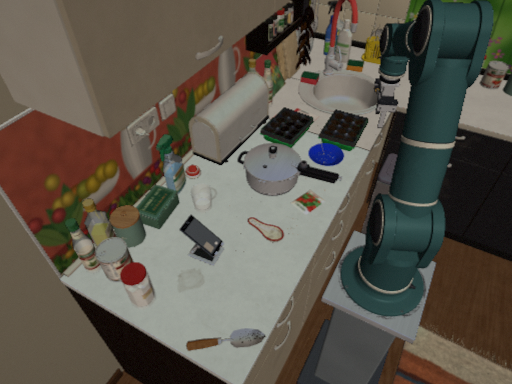

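View pics/top2.png

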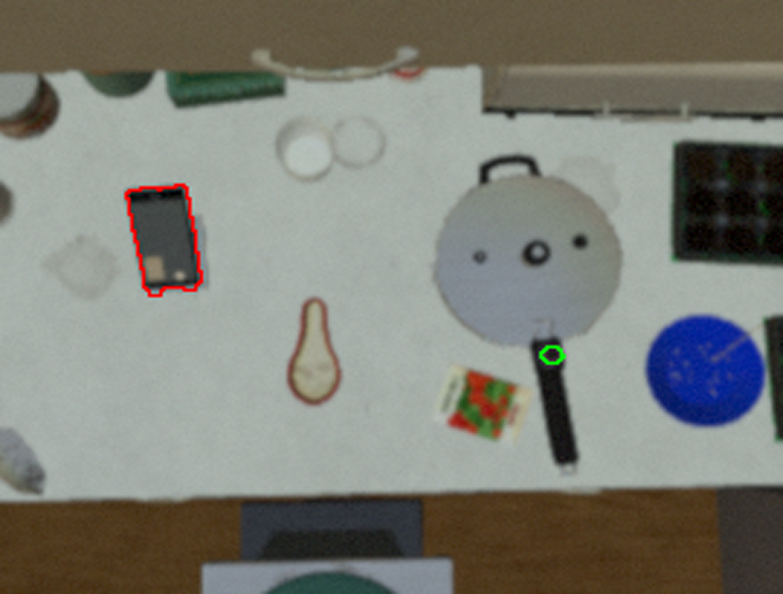

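```bash
python3 - <<'E'
from h import *
Ps={}
for n in ['scene','top']:
    p=env.camera(n); D=p['range_z'].astype(float); Ps[n]=p
    v,u=np.mgrid[0:384,0:512].astype(float); P=c2w(p,u,v,D)
    w=np.array([.545,-.254]); b=np.array([.414,-.278])
    for nm,c,r,lo,hi in [('cap',w,.03,.158,.18),('button',b,.03,.1275,.145),('knobL',w+[0,.06],.025,.12,.2),('knobR',w+[0,-.05],.025,.12,.2)]:
        m=(np.hypot(P[...,0]-c[0],P[...,1]-c[1])<r)&(P[...,2]>lo)&(P[...,2]<hi)&(D>0)
        if m.sum(): q=P[m]; print(n,nm,m.sum(),q.mean(0).round(4),((q.min(0)+q.max(0))/2).round(4),'zmax',q[:,2].max().round(3),'uv',u[m].mean().round(1),v[m].mean().round(1))
L={}
for l in ['phone_lens','release_top','weight_center']:
    A=[];B=[]
    for n,p in Ps.items():
        T=env.tip_of(p,l)
        T=[t for t in T if l!='weight_center' or ray(p,t['centre'][1],t['centre'][0],.146)[1]<-.245]
        if not T: print(n,l,'missing'); continue
        vv,uu=T[0]['centre']; o=c2w(p,uu,vv,0.); d=c2w(p,uu,vv,1.)-o; d/=np.linalg.norm(d)
        M=np.eye(3)-np.outer(d,d); A.append(M); B.append(M@o)
    X=np.linalg.solve(sum(A),sum(B)); print(l,'tri',X.round(4),'res',[np.linalg.norm(a@X-b).round(4) for a,b in zip(A,B)])
    L[l]=X
for n in Ps:
    k=np.load(f'pl_{n}.npy'); print('lens off plane',((L['phone_lens']-k[:3])@k[3:6]).round(4), 'mid+66',(k[:3]-.066*k[6:9]).round(4))
# zoomed crops
a=cv2.resize(Ps['scene']['img'][205:270,165:235,::-1],(420,390),interpolation=cv2.INTER_CUBIC)
b=cv2.resize(Ps['top']['img'][150:215,160:222,::-1],(372,390),interpolation=cv2.INTER_CUBIC)
cv2.imwrite('pics/phone.png',np.hstack([a,b]))
E
```

```text
scene cap 43 [ 0.5469 -0.2506  0.1662] [ 0.5481 -0.2522  0.1648] zmax 0.172 uv 272.1 148.7
scene button 29 [ 0.4198 -0.2699  0.1331] [ 0.4194 -0.2703  0.1325] zmax 0.137 uv 303.0 162.4
scene knobL 16 [ 0.5473 -0.2013  0.1219] [ 0.5452 -0.1981  0.1237] zmax 0.127 uv 266.1 164.4
scene knobR 14 [ 0.5384 -0.294   0.1212] [ 0.5374 -0.2951  0.1214] zmax 0.122 uv 278.6 152.0
top cap 69 [ 0.5474 -0.2542  0.1678] [ 0.5473 -0.255   0.1668] zmax 0.176 uv 314.6 182.7
top button 41 [ 0.4195 -0.2719  0.1345] [ 0.4196 -0.2722  0.1348] zmax 0.142 uv 319.6 220.5
top knobL 27 [ 0.5449 -0.2017  0.1222] [ 0.5458 -0.1998  0.1233] zmax 0.127 uv 297.6 185.7
top knobR 50 [ 0.5475 -0.2988  0.1218] [ 0.5473 -0.3013  0.1232] zmax 0.126 uv 324.8 184.5
phone_lens tri [0.6417 0.2079 0.1207] res [np.float64(0.0048), np.float64(0.0048)]
release_top tri [0.5133 0.1105 0.1433] res [np.float64(0.382), np.float64(0.382)]
weight_center tri [ 0.5421 -0.2601  0.142 ] res [np.float64(0.003), np.float64(0.003)]
lens off plane -0.0145 mid+66 [0.6374 0.204  0.1352]
lens off plane -0.015 mid+66 [0.6394 0.2006 0.1372]
```

View pics/phone.png

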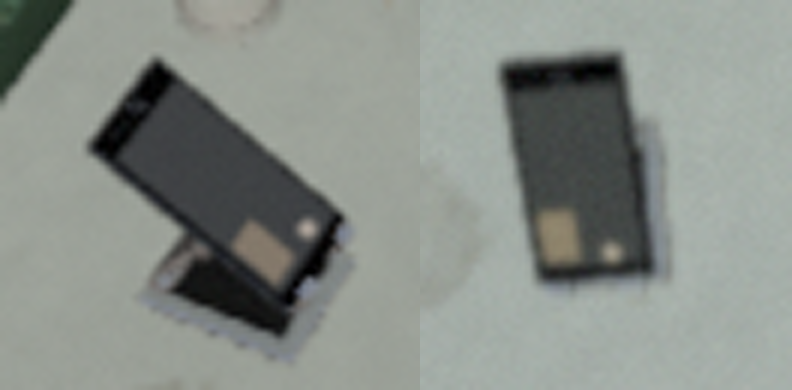

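```bash
python3 - <<'E'
from h import *
from scipy.optimize import least_squares
obs={'scene':np.array([(157,60),(92,148),(342,217),(288,305)])/6.+[165,205]-.5,'top':(np.array([(620,55),(502,63),(653,272),(540,280)])-[420,0])/6.+[160,150]-.5}
ln={'scene':np.array([138,105])/6.+[165,205]-.5,'top':np.array([140,75])/6.+[160,150]-.5}
ps={n:env.camera(n) for n in obs}
pl={n:np.load(f'pl_{n}.npy') for n in obs}
C=np.array([[.075,-.0365,0],[.075,.0365,0],[-.075,-.0365,0],[-.075,.0365,0]])
n0=np.array([-.595,-.045,.803]); x0=np.array([.801,.057,.596]); x0-=n0*(x0@n0)/(n0@n0); x0/=np.linalg.norm(x0);n0/=np.linalg.norm(n0)
R0=R.from_matrix(np.c_[x0,np.cross(n0,x0),n0])
for use in (0,1):
  def f(t):
    Q=(R.from_rotvec(t[3:6])*R0); W=Q.apply(C)+t[:3]; r=[]
    for i,n in enumerate(ps):
        pr=cv2.projectPoints(W,ps[n]['rvec'],ps[n]['tvec'],K(ps[n]),None)[0][:,0]
        r+=list((pr-obs[n]).ravel()/.5)
        if use: r+=[((t[:3]-pl[n][:3])@pl[n][3:6])/.0015]; r+=list(np.cross(Q.apply([0,0,1]),pl[n][3:6])/.015)
    return np.array(r)
  s=least_squares(f,[.586,.198,.097,0,0,0],loss='soft_l1'); t=s.x; Q=R.from_rotvec(t[3:6])*R0; lens=Q.apply([.066,0,0])+t[:3]
  z=Q.apply([0,0,1]); print(use,'c',t[:3].round(4),'lens',lens.round(4),'z',z.round(4),'tilt',np.degrees(np.arccos(z[2])).round(1),'x',Q.apply([1,0,0]).round(3)); print(f(t).round(1)*.5)
  print([ (w2c(ps[n],lens)-ln[n]).round(2) for n in ps])
s=env.sense(); print(s['clock'])
# goal rot for grasp heading 0 deg about down
Rc=rot(s); Rg=R.from_matrix(np.c_[[0,-1,0],[0,0,-1],[1,0,0]])
print('turn /6deg',np.degrees((Rc.inv()*Rg).as_rotvec())/6, 'shift to above button', Rc.inv().apply(np.array([.4196,-.2715,.20])-s['ee_pos'])/.05)
E
```

```text
0 c [0.5853 0.1973 0.0937] lens [0.6367 0.2016 0.1349] z [-0.6233 -0.0281  0.7815] tilt 38.6 x [0.779 0.064 0.624]
[ 0.05 -0.9  -0.7  -0.25  1.3   0.6   0.1   1.8   0.2  -0.35 -0.9   0.1
  0.75 -0.25 -0.05  0.15]
[array([-0.46,  0.86]), array([ 0.24, -0.51])]
1 c [0.5847 0.1973 0.0957] lens [0.6373 0.2014 0.1354] z [-0.5992 -0.0448  0.7994] tilt 36.9 x [0.797 0.062 0.601]
[-0.2  -0.95 -0.8  -0.5   1.6   0.3   0.5   1.4  -0.05  0.05  0.2   0.05
  0.25 -0.65 -0.9  -0.05  0.6   0.05 -0.3   0.6  -0.2  -0.05  0.2  -0.05]
[array([-0.6 ,  0.68]), array([ 0.26, -0.71])]
1.8
turn /6deg [ 1.28846025e-03 -1.14020220e+01 -9.83279594e-05] shift to above button [-5.80546853  0.38829138 -4.36280679]
```

Emit:
carry_out(series=[{"ry":-0.95},{"ry":-0.95},{"ry":-0.95},{"ry":-0.95},{"ry":-0.95},{"ry":-0.95},{"ry":-0.95},{"ry":-0.95},{"ry":-0.95},{"ry":-0.95},{"ry":-0.95},{"ry":-0.95},{"tx":-0.7,"tz":0.4},{"tx":-0.7,"tz":0.5},{"tx":-0.7,"tz":0.5},{"tx":-0.7,"tz":0.5},{"tx":-0.7,"tz":0.5},{"tx":-0.7,"tz":0.5},{"tx":-0.7,"tz":0.5},{"tx":-0.7,"tz":0.4}], claw=1)

```text
$.series[0]: bad value
```

Emit:
carry_out(series=[{"tx":0,"ty":0,"tz":0,"rx":0,"ry":-0.95,"rz":0},{"tx":0,"ty":0,"tz":0,"rx":0,"ry":-0.95,"rz":0}], claw=1)

```text
clock: 2.05
ee_pos: [0.23, -0.5811, 0.2194]
eef_rot: [0.202, -0.202, 0.678, -0.678]
ft_force: [0.6, -0.5, 0.5]
gripper_width: 0.0773
```

Emit:
carry_out(series=[{"tx":0,"ty":0,"tz":0,"rx":0,"ry":-0.95,"rz":0},{"tx":0,"ty":0,"tz":0,"rx":0,"ry":-0.95,"rz":0},{"tx":0,"ty":0,"tz":0,"rx":0,"ry":-0.95,"rz":0},{"tx":0,"ty":0,"tz":0,"rx":0,"ry":-0.95,"rz":0},{"tx":0,"ty":0,"tz":0,"rx":0,"ry":-0.95,"rz":0},{"tx":0,"ty":0,"tz":0,"rx":0,"ry":-0.95,"rz":0},{"tx":0,"ty":0,"tz":0,"rx":0,"ry":-0.95,"rz":0},{"tx":0,"ty":0,"tz":0,"rx":0,"ry":-0.95,"rz":0},{"tx":0,"ty":0,"tz":0,"rx":0,"ry":-0.95,"rz":0},{"tx":0,"ty":0,"tz":0,"rx":0,"ry":-0.95,"rz":0},{"tx":-0.7,"ty":0,"tz":0.4,"rx":0,"ry":0,"rz":0},{"tx":-0.7,"ty":0,"tz":0.5,"rx":0,"ry":0,"rz":0},{"tx":-0.7,"ty":0,"tz":0.5,"rx":0,"ry":0,"rz":0},{"tx":-0.7,"ty":0,"tz":0.5,"rx":0,"ry":0,"rz":0},{"tx":-0.7,"ty":0,"tz":0.5,"rx":0,"ry":0,"rz":0},{"tx":-0.7,"ty":0,"tz":0.5,"rx":0,"ry":0,"rz":0},{"tx":-0.7,"ty":0,"tz":0.5,"rx":0,"ry":0,"rz":0},{"tx":-0.7,"ty":0.1,"tz":0.4,"rx":0,"ry":0,"rz":0}])

```text
clock: 4.3
ee_pos: [0.421, -0.3, 0.2148]
eef_rot: [-0.5, 0.5, -0.5, 0.5]
ft_force: [0.9, -0.6, -0.3]
gripper_width: 0.0004
```

```bash
python3 - <<'E'
from h import *
s=env.sense(); print({k:np.round(s[k],4) for k in ['clock','ee_pos','ft_force','gripper_width','joint_positions']})
print(rot(s).as_matrix().round(3)); print('to button touch', rot(s).inv().apply(np.array([.4196,-.2715,.1485])-s['ee_pos'])/.05)
E
```

```text
{'clock': np.float64(4.3), 'ee_pos': array([ 0.421 , -0.3   ,  0.2148]), 'ft_force': array([ 0.9057, -0.6147, -0.2609]), 'gripper_width': np.float64(0.0004), 'joint_positions': array([ 0.9123,  0.2527, -0.41  ,  1.8748,  0.1162,  1.0364,  0.4546])}
[[ 0.     0.001  1.   ]
 [-1.    -0.001  0.   ]
 [ 0.001 -1.     0.001]]
to button touch [-0.57100548  1.32500562 -0.02876776]
```

Emit:
carry_out(series=[{"tx":-0.3,"ty":0,"tz":-0.03,"rx":0,"ry":0,"rz":0},{"tx":-0.27,"ty":0.2,"tz":0,"rx":0,"ry":0,"rz":0},{"tx":0,"ty":0.5,"tz":0,"rx":0,"ry":0,"rz":0},{"tx":0,"ty":0.5,"tz":0,"rx":0,"ry":0,"rz":0},{"tx":0,"ty":0.1,"tz":0,"rx":0,"ry":0,"rz":0},{"tx":0,"ty":0.06,"tz":0,"rx":0,"ry":0,"rz":0},{"tx":0,"ty":0,"tz":0,"rx":0,"ry":0,"rz":0}])

```text
clock: 5.18
ee_pos: [0.4185, -0.273, 0.147]
eef_rot: [-0.5, 0.5, -0.5, 0.5]
ft_force: [-2.3, 0.3, 4.7]
gripper_width: 0.0004
```

Emit:
carry_out(series=[{"tx":0,"ty":0.05,"tz":0,"rx":0,"ry":0,"rz":0},{"tx":0,"ty":0.05,"tz":0,"rx":0,"ry":0,"rz":0},{"tx":0,"ty":0.04,"tz":0,"rx":0,"ry":0,"rz":0},{"tx":0,"ty":0,"tz":0,"rx":0,"ry":0,"rz":0}])

```text
clock: 5.68
ee_pos: [0.4189, -0.2731, 0.1406]
eef_rot: [-0.5, 0.5, -0.5, 0.501]
ft_force: [-6.4, 2.5, 22.4]
gripper_width: 0.0003
```

Emit:
carry_out(series=[{"tx":0,"ty":0,"tz":0,"rx":0,"ry":0,"rz":0},{"tx":0,"ty":0,"tz":0,"rx":0,"ry":0,"rz":0},{"tx":0,"ty":0,"tz":0,"rx":0,"ry":0,"rz":0},{"tx":0,"ty":0,"tz":0,"rx":0,"ry":0,"rz":0},{"tx":0,"ty":0,"tz":0,"rx":0,"ry":0,"rz":0},{"tx":0,"ty":0,"tz":0,"rx":0,"ry":0,"rz":0}])

```text
clock: 6.42
ee_pos: [0.4189, -0.2731, 0.1406]
eef_rot: [-0.5, 0.5, -0.5, 0.501]
ft_force: [-7.0, 1.3, 21.5]
gripper_width: 0.0006
```

Emit:
carry_out(series=[{"tx":0,"ty":-0.1,"tz":0,"rx":0,"ry":0,"rz":0},{"tx":0,"ty":-0.3,"tz":0,"rx":0,"ry":0,"rz":0},{"tx":0,"ty":-0.6,"tz":0,"rx":0,"ry":0,"rz":0},{"tx":0,"ty":-0.6,"tz":0,"rx":0,"ry":0,"rz":0},{"tx":0,"ty":-0.2,"tz":0,"rx":0,"ry":0,"rz":0}])

```text
clock: 7.05
ee_pos: [0.4192, -0.2729, 0.2315]
eef_rot: [-0.5, 0.5, -0.499, 0.501]
ft_force: [0.2, 0.9, -0.5]
gripper_width: 0.0002
```

Emit:
carry_out(series=[{"tx":-0.1,"ty":0,"tz":0.5,"rx":0,"ry":0,"rz":0},{"tx":-0.1,"ty":0,"tz":0.6,"rx":0,"ry":0,"rz":0},{"tx":-0.1,"ty":0,"tz":0.6,"rx":0,"ry":0,"rz":0},{"tx":-0.1,"ty":0,"tz":0.6,"rx":0,"ry":0,"rz":0},{"tx":0,"ty":0,"tz":0.27,"rx":0,"ry":0,"rz":0},{"tx":0,"ty":0,"tz":0,"rx":0,"ry":0,"rz":0}], claw=0.35)

```text
clock: 7.8
ee_pos: [0.547, -0.2526, 0.2289]
eef_rot: [0.5, -0.5, 0.5, -0.5]
ft_force: [-0.7, 0.6, 0.2]
gripper_width: 0.0569
```

```bash
python3 - <<'E'
from h import *
s=env.sense(); print({k:np.round(s[k],4) for k in ['clock','ee_pos','ft_force','gripper_width']})
print('to weight', rot(s).inv().apply(np.array([.5473,-.2535,.1545])-s['ee_pos'])/.05)
p=env.camera('scene'); q=env.camera('top')
v,u=np.mgrid[0:384,0:512].astype(float)
for p_ in (p,q):
    P=c2w(p_,u,v,p_['range_z'].astype(float)); m=(np.hypot(P[...,0]-.42,P[...,1]+.272)<.014)&(P[...,2]>.115)
    if m.sum(): print('button top z',m.sum(),np.percentile(P[m][:,2],[25,50,75]).round(4))
a=cv2.resize(p['img'][90:210,215:345,::-1],(390,360),interpolation=cv2.INTER_CUBIC); b=cv2.resize(q['img'][130:250,260:390,::-1],(390,360),interpolation=cv2.INTER_CUBIC)
cv2.imwrite('pics/above.png',np.hstack([a,b]))
E
```

```text
{'clock': np.float64(7.8), 'ee_pos': array([ 0.547 , -0.2526,  0.2289]), 'ft_force': array([-0.6602,  0.6068,  0.2433]), 'gripper_width': np.float64(0.0569)}
to weight [0.01862699 1.48705845 0.00768886]
button top z 41 [0.1249 0.132  0.1354]
button top z 28 [0.6349 0.6387 0.6431]
```

View pics/above.png

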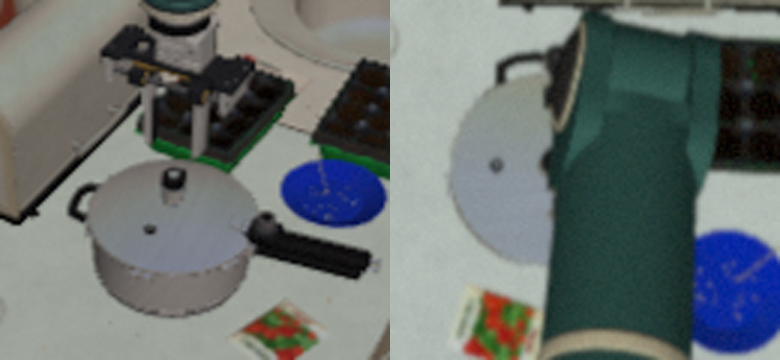

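Emit:
carry_out(series=[{"tx":0.02,"ty":0.4,"tz":0,"rx":0,"ry":0,"rz":0},{"tx":0,"ty":0.4,"tz":0,"rx":0,"ry":0,"rz":0},{"tx":0,"ty":0.3,"tz":0,"rx":0,"ry":0,"rz":0},{"tx":0,"ty":0.2,"tz":0,"rx":0,"ry":0,"rz":0},{"tx":0,"ty":0.18,"tz":0,"rx":0,"ry":0,"rz":0},{"tx":0,"ty":0,"tz":0,"rx":0,"ry":0,"rz":0}])

```text
clock: 8.65
ee_pos: [0.5468, -0.2537, 0.1551]
eef_rot: [0.5, -0.5, 0.5, -0.5]
ft_force: [-0.6, -0.7, -0.2]
gripper_width: 0.0612
```

Emit:
carry_out(series=[{"tx":0,"ty":0,"tz":0,"rx":0,"ry":0,"rz":0},{"tx":0,"ty":0,"tz":0,"rx":0,"ry":0,"rz":0},{"tx":0,"ty":0,"tz":0,"rx":0,"ry":0,"rz":0},{"tx":0,"ty":0,"tz":0,"rx":0,"ry":0,"rz":0},{"tx":0,"ty":0,"tz":0,"rx":0,"ry":0,"rz":0},{"tx":0,"ty":0,"tz":0,"rx":0,"ry":0,"rz":0}], claw=1)

```text
clock: 9.4
ee_pos: [0.5472, -0.2537, 0.1556]
eef_rot: [-0.5, 0.5, -0.5, 0.5]
ft_force: [0.4, -0.8, 1.9]
gripper_width: 0.0302
```

Emit:
carry_out(series=[{"tx":0,"ty":-0.1,"tz":0,"rx":0,"ry":0,"rz":0},{"tx":0,"ty":-0.2,"tz":0,"rx":0,"ry":0,"rz":0},{"tx":0,"ty":-0.3,"tz":0,"rx":0,"ry":0,"rz":0},{"tx":0,"ty":-0.4,"tz":0,"rx":0,"ry":0,"rz":0},{"tx":0,"ty":-0.5,"tz":0,"rx":0,"ry":0,"rz":0},{"tx":0,"ty":-0.5,"tz":0,"rx":0,"ry":0,"rz":0},{"tx":0,"ty":-0.5,"tz":0,"rx":0,"ry":0,"rz":0},{"tx":0,"ty":-0.3,"tz":0,"rx":0,"ry":0,"rz":0},{"tx":0,"ty":0,"tz":0,"rx":0,"ry":0,"rz":0}])

```text
clock: 10.52
ee_pos: [0.5472, -0.2538, 0.2964]
eef_rot: [-0.5, 0.5, -0.5, 0.501]
ft_force: [0.3, -0.1, -1.2]
gripper_width: 0.0301
```

```bash
python3 - <<'E'
from h import *
s=env.sense(); print({k:np.round(s[k],4) for k in ['clock','ee_pos','ft_force','gripper_width','joint_positions']})
lens=np.array([.6373,.2014,.1354]); n=np.array([-.597,-.045,.801]); n/=np.linalg.norm(n)
tcp=lens+n*(.12+.022+.0095)   # TCP was 9.5 mm above weight centre at grasp
x=np.cross(-n,[-1,0,0]); h=np.array([-n[0],-n[1],0]); h/=np.linalg.norm(h); x=np.cross([0,0,-1],h); y=-n; Rg=R.from_matrix(np.c_[x,y,np.cross(x,y)])
Rc=rot(s); print('goal',tcp.round(4),'turn',(np.degrees((Rc.inv()*Rg).as_rotvec())/6).round(3),'shift',(Rc.inv().apply(tcp-s['ee_pos'])/.05).round(3))
p=env.camera('scene'); cv2.imwrite('pics/lift.png',cv2.resize(p['img'][80:200,205:335,::-1],(520,480),interpolation=cv2.INTER_CUBIC))
E
```

```text
{'clock': np.float64(10.525), 'ee_pos': array([ 0.5472, -0.2538,  0.2964]), 'ft_force': array([ 0.2554, -0.1199, -1.1803]), 'gripper_width': np.float64(0.0301), 'joint_positions': array([ 0.7358,  0.3504, -0.459 ,  1.5648,  0.1607,  1.2627,  0.252 ])}
goal [0.5469 0.1946 0.2567] turn [ 6.116 -0.694  0.239] shift [-8.968  0.787 -0.011]
```

View pics/lift.png

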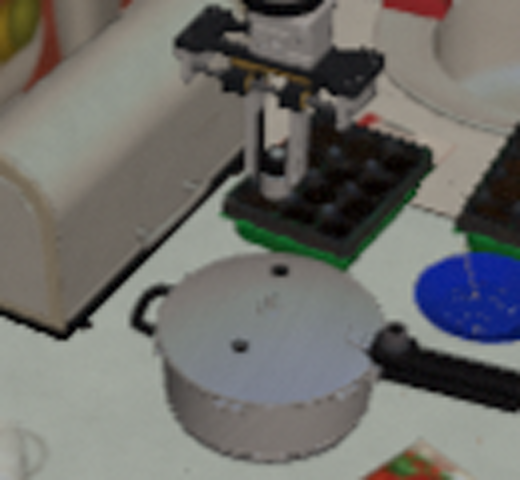

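Emit:
carry_out(series=[{"tx":-0.3,"ty":0,"tz":0,"rx":0,"ry":0,"rz":0},{"tx":-0.5,"ty":0,"tz":0,"rx":0,"ry":0,"rz":0},{"tx":-0.6,"ty":0,"tz":0,"rx":0,"ry":0,"rz":0},{"tx":-0.6,"ty":0,"tz":0,"rx":0,"ry":0,"rz":0},{"tx":-0.6,"ty":0,"tz":0,"rx":0,"ry":0,"rz":0},{"tx":-0.6,"ty":0,"tz":0,"rx":0,"ry":0,"rz":0},{"tx":-0.6,"ty":0,"tz":0,"rx":0,"ry":0,"rz":0},{"tx":-0.6,"ty":0,"tz":0,"rx":0,"ry":0,"rz":0},{"tx":-0.6,"ty":0,"tz":0,"rx":0,"ry":0,"rz":0},{"tx":-0.6,"ty":0,"tz":0,"rx":0,"ry":0,"rz":0},{"tx":-0.6,"ty":0,"tz":0,"rx":0,"ry":0,"rz":0},{"tx":-0.6,"ty":0,"tz":0,"rx":0,"ry":0,"rz":0},{"tx":-0.6,"ty":0,"tz":0,"rx":0,"ry":0,"rz":0},{"tx":-0.6,"ty":0,"tz":0,"rx":0,"ry":0,"rz":0},{"tx":-0.6,"ty":0,"tz":0,"rx":0,"ry":0,"rz":0},{"tx":-0.4,"ty":0,"tz":0,"rx":0,"ry":0,"rz":0}])

```text
clock: 12.58
ee_pos: [0.5458, 0.1986, 0.2947]
eef_rot: [-0.5, 0.501, -0.5, 0.499]
ft_force: [-0.1, -0.9, -1.2]
gripper_width: 0.0298
```

Emit:
carry_out(series=[{"tx":0,"ty":0,"tz":0,"rx":0.7,"ry":-0.08,"rz":0.03},{"tx":0,"ty":0,"tz":0,"rx":0.7,"ry":-0.08,"rz":0.03},{"tx":0,"ty":0,"tz":0,"rx":0.7,"ry":-0.08,"rz":0.03},{"tx":0,"ty":0,"tz":0,"rx":0.7,"ry":-0.08,"rz":0.03},{"tx":0,"ty":0,"tz":0,"rx":0.7,"ry":-0.08,"rz":0.03},{"tx":0,"ty":0,"tz":0,"rx":0.7,"ry":-0.08,"rz":0.03},{"tx":0,"ty":0,"tz":0,"rx":0.7,"ry":-0.08,"rz":0.03},{"tx":0,"ty":0,"tz":0,"rx":0.7,"ry":-0.08,"rz":0.03},{"tx":0,"ty":0,"tz":0,"rx":0.5,"ry":-0.05,"rz":0},{"tx":0,"ty":0,"tz":0,"rx":0,"ry":0,"rz":0},{"tx":0,"ty":0,"tz":0,"rx":0,"ry":0,"rz":0}])

```text
clock: 13.95
ee_pos: [0.5469, 0.1967, 0.2953]
eef_rot: [0.655, -0.329, 0.307, -0.607]
ft_force: [0.9, -0.2, -1.1]
gripper_width: 0.0299
```

```bash
cat > m.py <<'E'
from h import *
s=env.sense(); print({k:np.round(s[k],4) for k in ['clock','ee_pos','ft_force','gripper_width','joint_positions']})
lens=np.array([.6373,.2014,.1354]); n=np.array([-.597,-.045,.801]); n/=np.linalg.norm(n)
tcp=lens+n*(.12+.022+.0095)
h=np.array([-n[0],-n[1],0]); h/=np.linalg.norm(h); x=np.cross([0,0,-1],h); y=-n; Rg=R.from_matrix(np.c_[x,y,np.cross(x,y)])
Rc=rot(s); print('goal',tcp.round(4),'turn',(np.degrees((Rc.inv()*Rg).as_rotvec())/6).round(3),'shift',(Rc.inv().apply(tcp-s['ee_pos'])/.05).round(3))
E
python3 m.py
```

```text
{'clock': np.float64(13.95), 'ee_pos': array([0.5469, 0.1967, 0.2953]), 'ft_force': array([ 0.8506, -0.1927, -1.0699]), 'gripper_width': np.float64(0.0299), 'joint_positions': array([ 0.1288,  0.0104, -0.6731,  2.0959,  0.5766,  0.5249, -0.8969])}
goal [0.5469 0.1946 0.2567] turn [ 0.039 -0.015 -0.012] shift [ 0.043  0.617 -0.462]
```

Emit:
carry_out(series=[{"tx":0.02,"ty":0.2,"tz":-0.15,"rx":0.04,"ry":0,"rz":0},{"tx":0.02,"ty":0.2,"tz":-0.15,"rx":0,"ry":0,"rz":0},{"tx":0,"ty":0.2,"tz":-0.16,"rx":0,"ry":0,"rz":0},{"tx":0,"ty":0.02,"tz":0,"rx":0,"ry":0,"rz":0},{"tx":0,"ty":0,"tz":0,"rx":0,"ry":0,"rz":0},{"tx":0,"ty":0,"tz":0,"rx":0,"ry":0,"rz":0}])

```text
clock: 14.7
ee_pos: [0.5476, 0.1945, 0.2574]
eef_rot: [0.656, -0.327, 0.305, -0.608]
ft_force: [-1.1, 0.1, -0.9]
gripper_width: 0.0297
```

```bash
cat >> m.py <<'E'
mouth=lens+.12*n; cen=lens+.142*n
for nm in ['scene','top']:
    p=env.camera(nm); im=p['img'][:,:,::-1]
    for l,q in [('weight_mouth',mouth),('weight_center',cen),('phone_lens',lens)]:
        g=w2c(p,q); T=env.tip_of(p,l); print(nm,l,'expected px',g.round(1),[(round(t['p'],2),np.round(t['centre'][::-1],1)) for t in T[:2]])
    g=w2c(p,cen).astype(int); x0,y0=g[0]-40,g[1]-35; k=8 if nm=='scene' else 5
    c=cv2.resize(im[y0:y0+75,x0:x0+90],None,fx=k,fy=k,interpolation=cv2.INTER_CUBIC)
    for q,col in [(mouth,(0,0,255)),(lens,(0,255,0)),(lens+.164*n,(255,0,0))]:
        e=((w2c(p,q)-[x0,y0]+.5)*k).astype(int); cv2.circle(c,tuple(map(int,e)),3,col,1)
    cv2.imwrite(f'pics/fin_{nm}.png',c)
E
python3 m.py
```

```text
{'clock': np.float64(14.7), 'ee_pos': array([0.5476, 0.1945, 0.2574]), 'ft_force': array([-1.0629,  0.0517, -0.8928]), 'gripper_width': np.float64(0.0297), 'joint_positions': array([ 0.1063,  0.0668, -0.6672,  2.1474,  0.7659,  0.4661, -1.0858])}
goal [0.5469 0.1946 0.2567] turn [-0.02  -0.017 -0.01 ] shift [-0.002  0.002 -0.021]
scene weight_mouth expected px [202.3 210.4] [(0.41, array([199.8, 208.8]))]
scene weight_center expected px [205.4 208. ] [(0.48, array([206.7, 207. ])), (0.28, array([262.5, 229.9]))]
scene phone_lens expected px [186.9 222.7] [(0.65, array([205. , 205.5]))]
top weight_mouth expected px [179.9 176.6] []
top weight_center expected px [179.2 179.7] []
top phone_lens expected px [183.1 161.3] [(0.57, array([180.2, 159.7]))]
```

View pics/fin_scene.png

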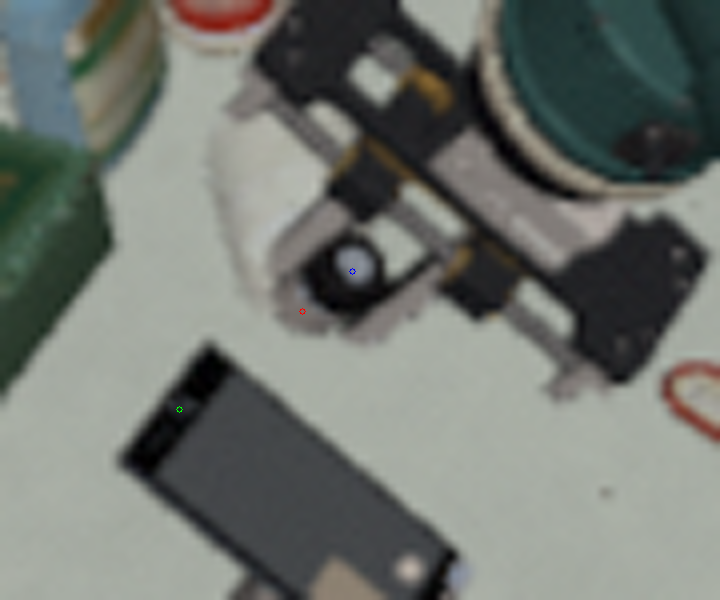

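```bash
python3 -c "
from h import *
s=env.sense(); print(np.abs(s['qd']).max(), s['gripper_width'], s['clock']); print(env.close_job())"
```

```text
0.0019108158919100364 0.030160490265416385 15.1
the job is handed in; nothing more can be done
None
```

I finished all the steps in order and handed the job in at 15.1 s, with the arm still holding the weight in front of the phone. The hand-in gives no verdict.

- **Release button:** I pressed it with closed fingertips. The fingertips reached the expected stop height (126.6 mm), and the wrist read about 22 N. I held it there for roughly a second and released it. Depth afterwards gave a median height of 132 mm, which fits the button being up (134.5 mm).
- **Regulator weight:** I gripped it by the cap, lifted it straight off the pipe and carried it to the phone. A picture showed it clear of the lid, and the grip stayed at 30 mm throughout.
- **Final pose:** The tool is within about 1 mm and 0.2° of the target I worked out, with the mouth 12 cm straight out from the lens along the screen normal. The arm is still and the wrist force is about 1 N.
- **Final picture:** The cap and body show where expected, to about a pixel (2–3 mm). The weight is touching nothing but the fingers.

**Checks that disagreed or failed:**
- **Phone tilt:** Depth gave 36.6° and the phone's corners gave 38.6°. I used about 36.7°.
- **Lens position:** The network's lens points were up to about 1 cm from my fit of the phone's outline, and in the final scene picture it marked the gripper instead. I used the outline fit.
- **Mouth position:** The network put the mouth about 3 pixels (roughly 8 mm) from where I expected it in the scene camera, at low confidence.
- **Top camera:** The network found no weight in the last top picture, so the final check of the weight rests on the scene camera alone. I did not re-measure the other things at the end.

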